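# Open the iris and set the polarizer of a lamp base

## Task

On the round lamp base, first push the lower lever (the iris) anticlockwise as seen from above, round to its stop, so that the iris is fully open; then push the upper lever (the polarizer) round until its arm is centred over the pointed index tab on the scale, and leave it there. Only push the levers with the fingertips: do not grip or lift anything, and leave the lamp base, the index tab and the things standing round it where they are.

Things in the scene. Friction and masses are not known exactly. Their poses are not given: they have to be found in the camera images.
- lamp: Low round lamp base, 1.8 kg, standing loose on rubber feet: grey foot 172 mm across and 16 mm high, iris ring above it (132 mm across, up to z = 28 mm), black scale flange (156 mm across, z = 34 to 39 mm), polarizer ring with a dark grey glass filter on top (112 mm across, top at z = 58 mm). Origin: centre of its underside, on the vertical axis (z up) about which both rings turn. It may slide or turn if a lever is pressed against its stop with more than about 5 N.
- lamp_edge (a point): Point on the upper edge of the lamp base's foot, 86 mm from the axis in the base's -x direction, 16 mm high.
- iris_pin (a point): Top of the upright round pin at the end of the lower lever (iris). Pin 8 mm in diameter, its axis 108 mm from the lamp axis; it stands from 19 to 55 mm above the worktop; a collar 11 mm in diameter lies round it at 20 to 27 mm. The flat arm to the ring is 6 mm wide and 5 mm thick, at 21 to 26 mm.
- polarizer_pin (a point): Top of the upright round pin at the end of the upper lever (polarizer). Pin 8 mm in diameter, its axis 108 mm from the lamp axis; it stands from 43 to 80 mm above the worktop; a collar 11 mm in diameter lies round it at 44 to 51 mm. The flat arm to the ring is 6 mm wide and 5 mm thick, at 45 to 50 mm.
- polarizer_pointer (a point): Point on the centre line of the upper lever's arm, 80 mm from the lamp axis, 47 mm high: it is brought over index_mark.
- index_mark (a point): Point on the centre line of the index tab, 80 mm from the lamp axis, 42 mm high. The tab is a flat aluminium plate 13 mm wide and 2.5 mm thick that lies on the black scale flange and ends in a point directed outwards, 84 mm from the axis. It is tight; its place on the scale differs from run to run.
- iris_ring (a joint): Angle of the iris ring, rad; grows anticlockwise seen from above; 0 closed, 1.0 fully open at its stop (beside the largest dot of the row on the foot). Starts at 0 to 0.35. Turns with light friction (about 1 to 1.5 N at the pin) and stays where left.
- polarizer_ring (a joint): Angle of the polarizer ring, rad; grows anticlockwise seen from above; range 0 to 1.5. Starts at 0 to 0.25; the index tab stands at 0.65 to 1.2 on the same scale, so the lever is to be pushed anticlockwise. Friction about 1 to 2 N at the pin; it stays where left.
- index_tab (a joint): Angle of the index tab on the polarizer's scale, rad: when polarizer_ring reads the same, the arm is centred over the tab. Not to be moved.
- eyepiece: Loose bystander: spare eyepiece standing on its eyecup, 43 mm across, 59 mm high. Origin: centre of its underside.
- vial: Loose bystander: small glass vial with screw cap, 25 mm across, 46 mm high. Origin: centre of its underside.
- cap: Loose bystander: black dust cap, 33 mm across, 12 mm high. Origin: centre of its underside.
- tin: Loose bystander: round white tin, 68 mm across, 25 mm high. Origin: centre of its underside.

How it is judged:
By the outcome, as a careful person would: the job done as asked, in the order asked, and still so for the second after the job is handed in, with the robot touching nothing.
It also fails if it takes over 72 s, if anything falls off the work surface, if the arm or the gripper's body presses on something with over 40 N, if the wrist force passes 120 N, or if a joint passes its speed limit or range.

## Robot

A 7-joint arm with a two-finger parallel gripper is mounted at the origin on a cart in front of the work surface, level with it; the furniture and walls round the work are solid. World frame = base frame: x ahead of the robot, y to its left, z up, the work surface at z = 0. Lengths are in m, angles in rad, forces in N, time in s.
With the tool pointing down it reaches from about 0.35 to 0.9 m from the base axis. Payload 8.1 kg.
Tool frame: the origin (TCP) lies midway between the tips of the shut fingers; the grasp point (between the pads) lies arm.tcp_to_grasp behind it (arm.tcp_to_grasp is the distance from the TCP to the grasp point, in m); z points along the fingers, y is the line along which they close (so a half turn about z gives the same grasp; the last joint's range is limited). The gripper opens to 92 mm and grips with 3 to 60 N. Pads are 19 mm wide; open, the fingers measure 130 mm over their backs; the gripper's body (75 mm by 190 mm) begins 47 mm behind the grasp point.
Start: joints at [1.069, 0.434, 0.025, 1.573, -0.012, 1.134, -0.075], TCP at [0.243, -0.576, 0.227] pointing down, gripper open.
Joint ranges: [-2.62, 2.62], [-0.44, 2.09], [-1.27, 1.32], [0.08, 2.57], [-1.32, 4.46], [0.12, 2], [-2.74, 2.74]. Speed limits (rad/s): [2.22, 2.22, 3.01, 3.01, 3.14, 3.14, 3.14].

## Interface

Orientations are given as a rotation vector (axis times angle).
In Python, from cell import observe, get_image, arm gives the robot as it stands. The module is installed in compiled form; this text tells all that it offers.
- The arm moves only by the tool drive_tool, never from a script. Its argument "steps" is a list of rows, each a list of 5 numbers: the closure, from 0 (fully open) to 1 (shut), then the shift along the world's x, y, z in mm, then the turn about the world's z in rad. In form: [[hand, x, y, z, roll], ...]. A call has 1 to 20 rows; each row shifts and turns the commanded pose from where the row before left it; what a row does not reach is not made up. A row lasts 1/12 s, in which the tool goes at most 41.7 mm and 7.16 degrees, less where a joint would pass 70% of its speed; a pose out of reach is approached as far as the arm can. A call with a gripper value outside its range is refused whole. The fingers move at their own pace and stop on an object; "grip_force" is the grip in N (left out, the last holds). Time passes only in rows, so rows that do not move let the fingers close. It gives the time, the measured TCP pose, the force, the opening and the grip force at its end, in the units of the state.
- observe(): the state, without advancing time (a new reading comes with each control period).
- get_image(name): name is "side" or "top"; returns a dict with "image" (384x512x3 uint8, red, green, blue), "vfov" (degrees; the focal length in pixels is half the picture's height over the tangent of half this angle, whatever the lens; pixels are square), "cx", "cy" (the principal point, pixels), "xyz" and "attitude" of the camera in the world. Camera axes: x right, y down, z forward; pixel columns grow to the right and rows downward; lengths in m; the calibration is good to about 2 mm. A picture is of the moment at which its call begins. There is no depth.
- arm.sign_off(): hands the job in; it is judged then, once.
The state is a dict: "clock": time; "joints": joint angles; "dq": joint speeds; "joint_efforts": joint torques, N m; "position": TCP position; "ee_rot": TCP orientation; "force": force on the tool from outside, world axes, zero at the start; "ft_torque": the same for the moment, N m; "width": opening from 0.0 (shut) to 1.0 (fully open); "gripper_force": force on a finger pad.
Only numpy, scipy, OpenCV 4.12 (cv2) and the standard library are available. Lean on these libraries where they do the work, as an engineer would, in place of code of your own. Each camera call takes 0.05 s, during which the arm holds its last target. There are 200 camera calls.

## Working session

There is one attempt and no reset: what is moved stays moved. The work goes in short steps, Python scripts to look and compute and a tool call to move; the robot and the scene stay as the last step left them, time stands still between calls to the robot, and variables do not carry over. Pictures are saved under pics/ and viewed, at most 10 in all, crops included, and the job is handed in when it is done.

Besides the shell and the picture viewer there is one more tool, called after "Call:" as a command line: name --pt "numbers of a row" for each row, then --argument value for the rest. drive_tool: Moves the arm, as the interface text tells. Its arguments: {"type":"object","properties":{"steps":{"type":"array"},"grip_force":{"type":"number"}},"required":["steps"]}

```bash
mkdir -p pics; cat > h.py <<'E'
import numpy as np, cv2
from cell import observe, get_image, arm
from scipy.spatial.transform import Rotation as R
def grab(n,f=None):
    d=get_image(n); 
    if f: cv2.imwrite('pics/'+f,d['image'][:,:,::-1])
    return d
def cam(d):
    a=np.array(d['attitude'],float); M=R.from_rotvec(a).as_matrix() if a.shape==(3,) else (a if a.shape==(3,3) else R.from_quat(a).as_matrix())
    f=d['image'].shape[0]/2/np.tan(np.radians(d['vfov'])/2)
    return M,f,np.array(d['xyz'])
def onz(d,u,v,z):
    M,f,c=cam(d); r=M@np.array([(u-d['cx'])/f,(v-d['cy'])/f,1]); return c+r*(z-c[2])/r[2]
def proj(d,p):
    M,f,c=cam(d); q=M.T@(np.array(p)-c); return d['cx']+f*q[0]/q[2], d['cy']+f*q[1]/q[2]
E
python3 - <<'E'
from h import *
ims=[]
for n in ('side','top'):
    d=grab(n,n+'0.png'); print(n,d['vfov'],d['cx'],d['cy'],d['xyz'],d['attitude'])
o=observe();print(o)
E
```

```text
side 49.868963457328356 260.1831893882756 195.0679798292132 [ 0.3408287  -0.65812915  0.58180218] [-2.20382572  0.30939946 -0.18270234]
top 49.57447008524099 261.262037945714 197.29200421244818 [0.38651919 0.01053337 1.04705583] [-2.14904407  2.10473851 -0.20568789]
{'clock': 0.1, 'joints': array([ 1.06940366,  0.4351445 ,  0.02498446,  1.57397895, -0.01162342,
        1.13402062, -0.07513032]), 'dq': array([ 0.00024591, -0.00330649, -0.00104179, -0.00102291,  0.00086119,
        0.00137413,  0.00129273]), 'joint_efforts': array([ 2.62561567e-03, -6.69121528e+01,  9.87662449e-01, -3.15147722e+01,
       -6.05104887e-02,  3.74426914e-02,  4.68613496e-05]), 'position': array([ 0.24246849, -0.57555902,  0.22603956]), 'ee_rot': array([-3.07805807e+00, -6.21828036e-01,  6.07194941e-04]), 'force': array([-0.12901319,  0.61844881,  0.2276591 ]), 'ft_torque': array([0.08032532, 0.0638339 , 0.04001665]), 'gripper_force': 0.0, 'width': 1.0031901477804288}
```

View pics/top0.png

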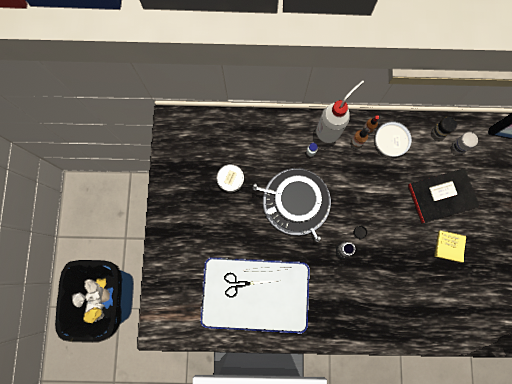

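View pics/side0.png

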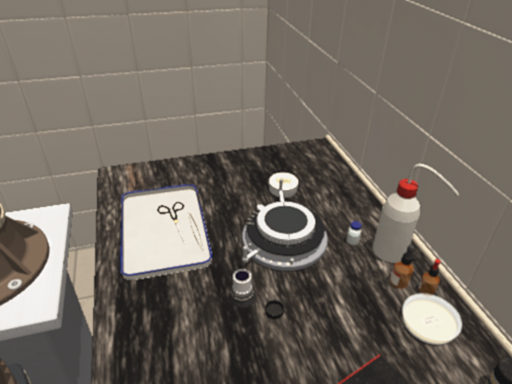

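The top view shows the lamp at about (298,202), with levers ending near (258,188) and (318,238). The tin is at (230,178), the vial at (312,150), the eyepiece at (347,249) and the cap at (361,231). I'll enlarge both views.

```bash
python3 - <<'E'
from h import *
t=grab('top');s=grab('side')
a=cv2.resize(t['image'][140:270,215:385],None,fx=4.6,fy=4.6,interpolation=cv2.INTER_CUBIC)
b=cv2.resize(s['image'][165:325,220:370],None,fx=3.7,fy=3.7,interpolation=cv2.INTER_CUBIC)
cv2.imwrite('pics/t1.png',a[:,:,::-1]);cv2.imwrite('pics/s1.png',b[:,:,::-1])
for n,u,v,z in [('lamp',298,199,.058),('p1',258,188,.055),('p1',258,188,.08),('p2',318,238,.055),('p2',318,238,.08),('tin',230,178,.025),('vial',312,150,.046),('eye',347,249,.059),('cap',361,231,.012)]: print(n,z,onz(t,u,v,z).round(3))
E
```

```text
lamp 0.058 [ 0.57  -0.083  0.058]
p1 0.055 [0.596 0.014 0.055]
p1 0.08 [0.591 0.014 0.08 ]
p2 0.055 [ 0.477 -0.132  0.055]
p2 0.08 [ 0.475 -0.128  0.08 ]
tin 0.025 [0.627 0.085 0.025]
vial 0.046 [ 0.698 -0.119  0.046]
eye 0.059 [ 0.452 -0.2    0.059]
cap 0.012 [ 0.501 -0.246  0.012]
```

View pics/t1.png

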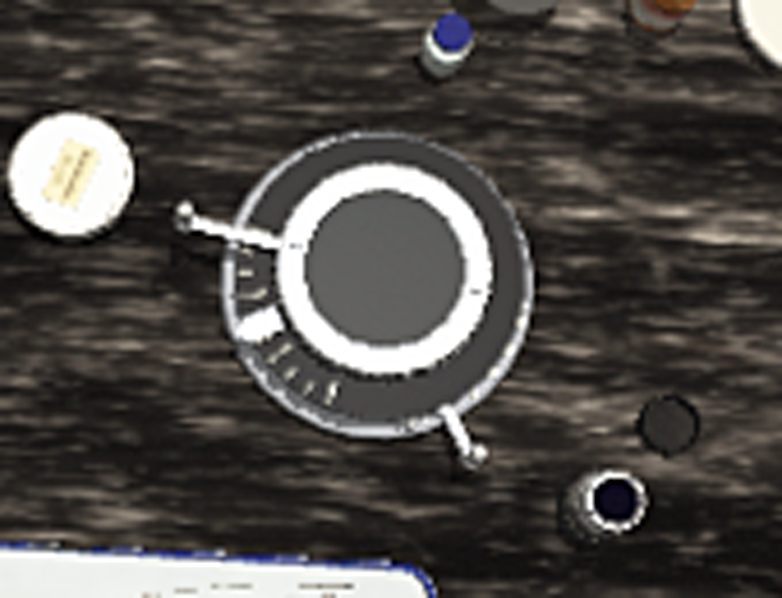

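View pics/s1.png

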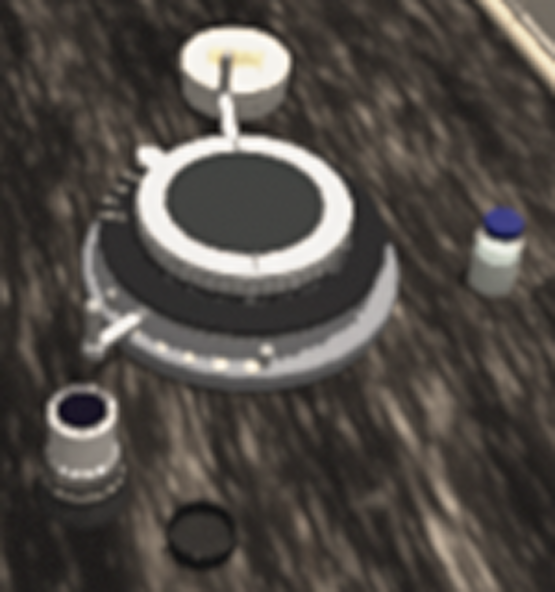

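Both zoomed views agree. The polarizer lever is on the +y side, with its pin top at top-crop (185,212) and side-crop (226,60). The index tab is at top-crop (262,325). The iris pin top is at top-crop (477,454) and side-crop (93,305), with the row of dots running anticlockwise from it. Next I'll triangulate these points and fit the white ring and the filter.

```bash
cat >> h.py <<'E'
def ray(d,u,v):
    M,f,c=cam(d); r=M@np.array([(u-d['cx'])/f,(v-d['cy'])/f,1]); return c,r/np.linalg.norm(r)
def tri(d1,p1,d2,p2):
    c,r=ray(d1,*p1); e,s=ray(d2,*p2)
    k=np.linalg.lstsq(np.c_[r,-s],e-c,rcond=None)[0]; a=c+k[0]*r;b=e+k[1]*s
    return (a+b)/2, np.linalg.norm(a-b)
E
python3 - <<'E'
from h import *
t=grab('top');s=grab('side')
T=lambda x,y:(x/4.6+215-.4,y/4.6+140-.4); S=lambda x,y:(x/3.7+220-.4,y/3.7+165-.4)
# ring: white annulus top; fit outer contour to z=.058
def ring(d,box):
    x0,y0,x1,y1=box; g=d['image'][y0:y1,x0:x1].min(2)
    g=cv2.resize(g,None,fx=4,fy=4,interpolation=cv2.INTER_CUBIC)
    m=(g>150).astype(np.uint8); m=cv2.morphologyEx(m,cv2.MORPH_OPEN,np.ones((13,13)))
    cs,h=cv2.findContours(m,cv2.RETR_CCOMP,cv2.CHAIN_APPROX_NONE)
    i=[k for k in range(len(cs)) if h[0][k][3]>=0]; k=max(i,key=lambda k:cv2.contourArea(cs[k]))
    out=[]
    for c in (cs[k],cs[h[0][k][3]]):
        P=np.array([onz(d,(p[0]+.5)/4-.5+x0,(p[1]+.5)/4-.5+y0,.058)[:2] for p in c[:,0]])
        for _ in range(3):
            A=np.c_[2*P,np.ones(len(P))]; q=np.linalg.lstsq(A,(P**2).sum(1),rcond=None)[0]
            r=np.sqrt(q[2]+q[0]**2+q[1]**2); e=np.abs(np.hypot(*(P-q[:2]).T)-r); P=P[e<max(2*e.std()+np.median(e),.001)]
        out.append((q[:2].round(4),round(r*1e3,1),len(P)))
    return out
print('top',ring(t,(215,140,385,270))); print('side',ring(s,(220,190,340,290)))
ip,e=tri(t,T(477,454),s,S(93,305));print('iris',ip.round(4),e)
pp,e=tri(t,T(185,212),s,S(226,60));print('pol',pp.round(4),e)
ix=onz(t,*T(262,325),.042);print('idx',ix, 'side idx',onz(s,*S(148,156),.042))
print(arm.tcp_to_grasp)
c=np.array([.571,-.082])
for n,p in(('i',ip),('p',pp),('x',ix)): v=p[:2]-c; print(n,np.hypot(*v),np.arctan2(v[1],v[0]))
E
```

```text
top [(array([0.6259, 0.0774]), np.float64(5.1), 56), (array([0.6207, 0.0828]), np.float64(32.5), 302)]
side [(array([ 0.5748, -0.0854]), np.float64(42.4), 398), (array([ 0.5737, -0.0847]), np.float64(57.6), 559)]
iris [ 0.4782 -0.1333  0.0512] 0.00247469713463697
pol [0.5993 0.0214 0.0713] 0.0022194611782993577
idx [ 0.54396648 -0.02032005  0.042     ] side idx [ 0.54234192 -0.01719073  0.042     ]
0.0188
i 0.10602986938530932 -2.636878246207795
p 0.1072440068217227 1.3040008706554322
x 0.06734409712462638 1.9838671951726272
```

The side ring fit gives a radius of 57.6 mm against 56, and a centre at about (0.573,-0.084). Both pin radii come out at 106–107 mm against 108, so the points hold up. I'll shut the hand and move behind the iris pin, on its clockwise side.

Call:
drive_tool --pt "1 13.5 29.5 0 0" --pt "1 13.5 29.5 0 0" --pt "1 13.5 29.5 0 0.02" --pt "1 13.5 29.5 0 0.02" --pt "1 13.5 29.5 0 0.02" --pt "1 13.5 29.5 0 0.02" --pt "1 13.5 29.5 0 0.02" --pt "1 13.5 29.5 0 0" --pt "1 13.5 29.5 0 0" --pt "1 13.5 29.5 0 0" --pt "1 13.5 29.5 0 0" --pt "1 13.5 29.5 0 0" --pt "1 13.5 29.5 0 0" --pt "1 13.5 29.5 0 0" --pt "1 13.5 29.5 0 0" --pt "1 13.5 29.5 0 0" --pt "1 0 0 0 0" --pt "1 0 0 0 0" --pt "1 0 0 0 0" --grip_force 5

```text
clock: 1.88
position: [0.4584, -0.1045, 0.2267]
ee_rot: [3.044, 0.775, -0.001]
force: [0.8, -0.2, -0.3]
width: 0.004
gripper_force: 0.0
```

```bash
python3 - <<'E'
from h import *
o=observe(); print(o['position'],o['ee_rot'],o['force'],o['width'])
t=grab('top');s=grab('side')
t['image']=cv2.imread('pics/top0.png')[:,:,::-1];s['image']=cv2.imread('pics/side0.png')[:,:,::-1]
S=lambda x,y:(x/3.7+220-.4,y/3.7+165-.4)
# ring in top
g=cv2.resize(t['image'][165:240,268:335].min(2),None,fx=4,fy=4,interpolation=cv2.INTER_CUBIC)
m=cv2.morphologyEx((g>150).astype(np.uint8),cv2.MORPH_OPEN,np.ones((13,13)))
c=max(cv2.findContours(m,cv2.RETR_EXTERNAL,cv2.CHAIN_APPROX_NONE)[0],key=cv2.contourArea)
(x,y),r,_=cv2.fitEllipse(c); ctr=onz(t,(x+.5)/4-.5+268,(y+.5)/4-.5+165,.058); print('ctr top',ctr,r)
C=np.array([.573,-.084])
for p in [(110,290),(160,345),(190,357),(222,365),(252,367),(265,350)]:
    v=onz(s,*S(*p),.016)[:2]-C; print(p,np.hypot(*v).round(4),np.arctan2(v[1],v[0]).round(3))
v=onz(s,*S(93,305),.055)[:2]-C; print('pin',np.hypot(*v),np.arctan2(v[1],v[0]))
E
```

```text
[ 0.4583862  -0.10451639  0.22665304] [ 3.04407825e+00  7.75277489e-01 -8.23706042e-04] [ 0.84460255 -0.24680806 -0.25041333] 0.004489976368406338
ctr top [ 0.57286775 -0.08341524  0.058     ] (169.23297119140625, 172.45681762695312)
(110, 290) 0.073 -3.06
(160, 345) 0.0782 -2.422
(190, 357) 0.0789 -2.203
(222, 365) 0.0802 -1.991
(252, 367) 0.0807 -1.803
(265, 350) 0.0697 -1.689
pin 0.10843735684492342 -2.6299877565652894
```

Call:
drive_tool --pt "1 0 0 -32 0" --pt "1 0 0 -32 0" --pt "1 0 0 -32 0" --pt "1 0 0 -30 0" --pt "1 0 0 -25 0" --pt "1 0 0 -20 0" --pt "1 0 0 -14 0" --pt "1 0 0 -8 0" --pt "1 0 0 0 0" --pt "1 0 0 0 0"

```text
clock: 2.82
position: [0.4586, -0.1046, 0.0339]
ee_rot: [3.045, 0.774, -0.001]
force: [0.8, -0.1, 0.3]
width: 0.004
gripper_force: 0.0
```

```bash
python3 - <<'E'
from h import *
t=grab('top');s=grab('side')
a=cv2.resize(t['image'][140:270,215:385],None,fx=3,fy=3,interpolation=cv2.INTER_CUBIC)
b=cv2.resize(s['image'][165:295,220:350],None,fx=2.2*390/286,fy=3,interpolation=cv2.INTER_CUBIC)[:390,:290]
cv2.imwrite('pics/d2.png',np.hstack([a,b])[:,:800,::-1])
# arc plan: tool centre path, 23mm behind pin, radius 108 from C, per pin angle
C=np.array([.573,-.0837])
for th in np.arange(-2.63,-1.5,.1):
    r=np.array([np.cos(th),np.sin(th)]);ta=np.array([-r[1],r[0]])
    p=C+.108*r-.023*ta; print(th.round(2),(p*1e3).round(1))
E
```

```text
-2.63 [ 467.6 -116.5]
-2.53 [ 471.4 -126.9]
-2.43 [ 476.2 -136.8]
-2.33 [ 482.  -146.2]
-2.23 [ 488.7 -155. ]
-2.13 [ 496.2 -163. ]
-2.03 [ 504.5 -170.3]
-1.93 [ 513.5 -176.7]
-1.83 [ 523.1 -182.2]
-1.73 [ 533.2 -186.7]
-1.63 [ 543.7 -190.1]
-1.53 [ 554.4 -192.5]
```

View pics/d2.png

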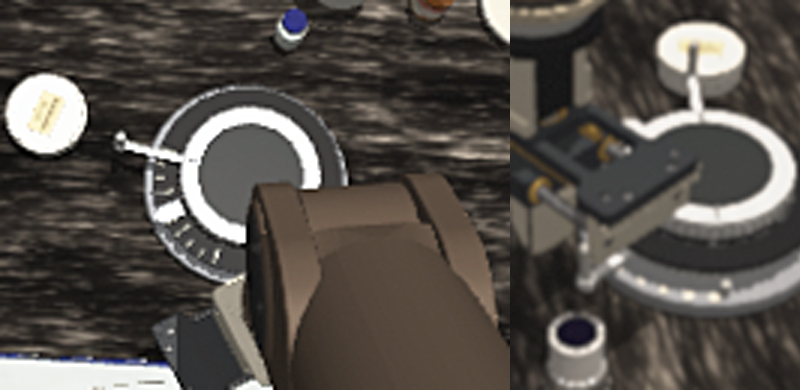

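The hand is low beside the iris pin, and nothing is touching yet. I'll push along the arc.

Call:
drive_tool --pt "1 3 -4 0 0" --pt "1 3 -4 0 0" --pt "1 3 -4 0 0" --pt "1 1.9 -5.2 0 0.05" --pt "1 1.9 -5.2 0 0.05" --pt "1 2.4 -5 0 0.05" --pt "1 2.4 -5 0 0.05" --pt "1 2.9 -4.7 0 0.05" --pt "1 2.9 -4.7 0 0.05" --pt "1 3.3 -4.4 0 0.05" --pt "1 3.3 -4.4 0 0.05" --pt "1 0 0 0 0"

```text
clock: 3.92
position: [0.4895, -0.156, 0.0339]
ee_rot: [2.828, 1.365, 0.001]
force: [-0.8, -0.0, -0.1]
width: 0.006
gripper_force: 0.0
```

```bash
cat > look.py <<'E'
from h import *
import sys
n=sys.argv[1]; t=grab('top');s=grab('side')
a=cv2.resize(t['image'][150:260,240:340],None,fx=4,fy=4,interpolation=cv2.INTER_CUBIC)
b=cv2.resize(s['image'][170:290,220:320],None,fx=4,fy=4,interpolation=cv2.INTER_CUBIC)[:440]
cv2.imwrite('pics/'+n,np.hstack([a,b])[:,:,::-1])
E
python3 look.py d3.png
```

```text
(no output)
```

View pics/d3.png

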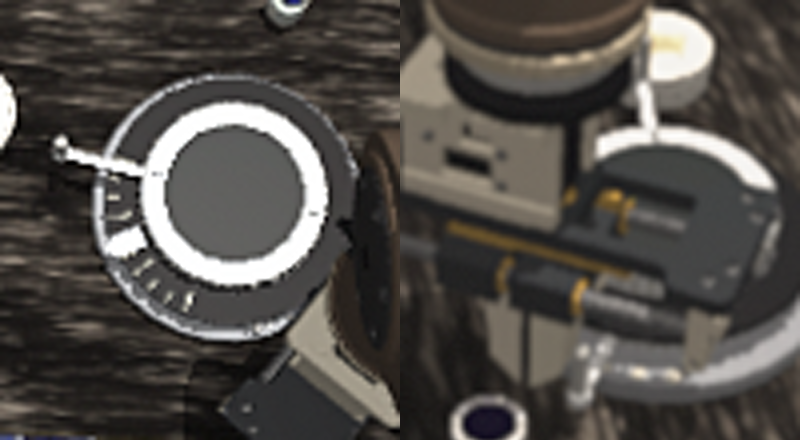

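The pin sits directly ahead of the finger backs at about (590,365), and the lamp hasn't moved. I'll continue.

Call:
drive_tool --pt "1 3.7 -4 0 0.05" --pt "1 3.7 -4 0 0.05" --pt "1 4.1 -3.6 0 0.05" --pt "1 4.1 -3.6 0 0.05" --pt "1 4.5 -3.2 0 0.05" --pt "1 4.5 -3.2 0 0.05"

```text
clock: 4.52
position: [0.5127, -0.1764, 0.0337]
ee_rot: [-2.593, -1.773, 0.002]
force: [-1.7, -0.3, 0.1]
width: 0.005
gripper_force: 0.7
```

Call:
drive_tool --pt "1 1.9 -1.1 0 0.02" --pt "1 1.9 -1.1 0 0.02"

```text
clock: 4.68
position: [0.5167, -0.1785, 0.0336]
ee_rot: [-2.558, -1.823, 0.001]
force: [-2.5, -0.8, -0.0]
width: 0.006
gripper_force: 0.6
```

Call:
drive_tool --pt "1 1.9 -1.1 0 0.02" --pt "1 1.9 -1.1 0 0.02"

```text
clock: 4.85
position: [0.5206, -0.1805, 0.0337]
ee_rot: [-2.52, -1.875, 0.001]
force: [-1.1, -0.5, 0.7]
width: 0.001
gripper_force: 0.6
```

Call:
drive_tool --pt "1 1.9 -1 0 0.02" --pt "1 1.9 -1 0 0.02"

```text
clock: 5.02
position: [0.5247, -0.1826, 0.0337]
ee_rot: [-2.482, -1.927, 0.0]
force: [-1.8, -0.8, -0.1]
width: 0.004
gripper_force: 0.6
```

Call:
drive_tool --pt "1 1 -0.5 0 0.01" --pt "1 1 -0.5 0 0.01"

```text
clock: 5.18
position: [0.5268, -0.1836, 0.0337]
ee_rot: [-2.463, -1.95, -0.0]
force: [-1.0, -0.8, -0.5]
width: 0.009
gripper_force: 0.6
```

Call:
drive_tool --pt "1 1 -0.5 0 0.01" --pt "1 1 -0.5 0 0.01"

```text
clock: 5.35
position: [0.5276, -0.1843, 0.0335]
ee_rot: [-2.442, -1.974, 0.002]
force: [-6.6, 1.6, 3.4]
width: 0.009
gripper_force: 3.8
```

Call:
drive_tool --pt "1 1 -0.4 0 0.01" --pt "1 1 -0.4 0 0.01"

```text
clock: 5.52
position: [0.5279, -0.1849, 0.0332]
ee_rot: [-2.42, -1.997, 0.006]
force: [-12.3, 1.8, 7.7]
width: 0.008
gripper_force: 6.0
```

```bash
python3 look.py d4.png
```

```text
(no output)
```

View pics/d4.png

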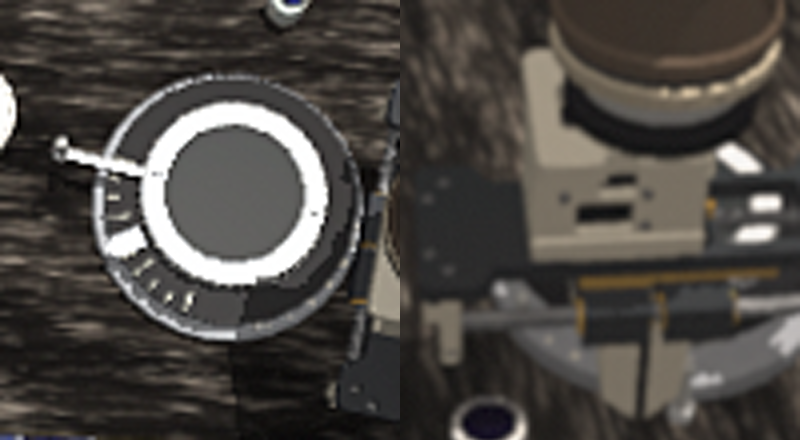

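The force rose sharply at a pin angle of about −1.78, beside the last dot (−1.80), so this is the stop. The lamp outline looks unchanged. I'll back off, rise and check.

Call:
drive_tool --pt "1 -3 1 0 0" --pt "1 -6 2 0 0" --pt "1 -6 2 0 0" --pt "1 0 0 20 0" --pt "1 0 0 35 0" --pt "1 0 0 35 0" --pt "1 0 0 35 0" --pt "1 -30 -15 25 0" --pt "1 -38 -15 0 0" --pt "1 -38 -15 0 0" --pt "1 -38 -15 0 0" --pt "1 -38 -15 0 0" --pt "1 0 0 0 0"

```text
clock: 6.7
position: [0.326, -0.258, 0.183]
ee_rot: [-2.43, -1.988, 0.008]
force: [-0.3, 0.0, -1.0]
width: 0.005
gripper_force: 0.0
```

```bash
cat > chk.py <<'E'
from h import *
# change of lamp between pics: phase correlation of ring interior/foot + ring ellipse
def ctr(im):
    g=cv2.resize(im[165:240,268:335].min(2),None,fx=4,fy=4,interpolation=cv2.INTER_CUBIC)
    m=cv2.morphologyEx((g>150).astype(np.uint8),cv2.MORPH_OPEN,np.ones((13,13)))
    c=max(cv2.findContours(m,cv2.RETR_EXTERNAL,cv2.CHAIN_APPROX_NONE)[0],key=cv2.contourArea)
    return cv2.fitEllipse(c)
E
python3 look.py d5.png; python3 - <<'E'
from chk import *
t=grab('top','top5.png');s=grab('side','side5.png')
o=cv2.imread('pics/top0.png')[:,:,::-1]
for im in (o,t['image']): (x,y),r,_=ctr(im); print(x/4,y/4,r)
f=lambda i,b: np.float32(i[b[1]:b[3],b[0]:b[2]].mean(2))
for n,b in (('scale',(262,195,292,235)),('eye',(335,235,360,260)),('cap',(350,222,372,242)),('tin',(212,160,248,195)),('vial',(303,140,322,160))):
    print(n,cv2.phaseCorrelate(f(o,b),f(t['image'],b),cv2.createHanningWindow((b[2]-b[0],b[3]-b[1]),cv2.CV_32F)))
os=cv2.imread('pics/side0.png')[:,:,::-1]; b=(240,195,335,275)
print('side', cv2.phaseCorrelate(f(os,b),f(s['image'],b)))
print(observe()['force'])
E
```

```text
30.378067016601562 33.364891052246094 (169.23297119140625, 172.45681762695312)
30.366191864013672 33.32215118408203 (169.16278076171875, 172.88351440429688)
scale ((-0.03756383533499985, -0.042066341302760435), 0.9969400320450464)
eye ((0.5001202501286315, 0.5104938299067836), 1.0002561722755432)
cap ((0.08363130468855573, 0.022193883603138786), 0.9922047689557075)
tin ((0.0002941881990423667, -0.0036251785202061626), 1.0003448680595115)
vial ((-0.018070111327377347, -0.0073497936432787014), 0.9994144601002336)
side ((0.036184508002804705, 0.012718029456749491), 0.8715172711138924)
[ 0.80238519  0.41770323 -0.12220005]
```

View pics/d5.png

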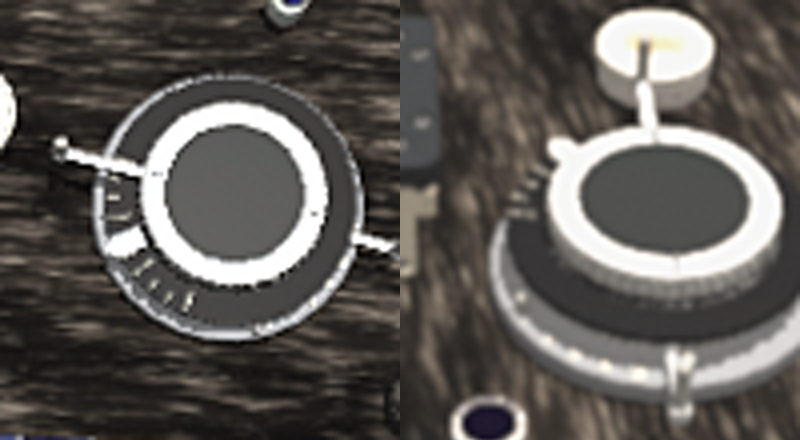

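The iris lever now stands by the last, largest dot. The lamp moved less than 0.1 px and the bystanders are undisturbed; the 0.5 px reading for the eyepiece comes from its odd-sized window. Next I'll measure the polarizer arm and the tab.

```bash
cat >> h.py <<'E'
C=np.array([.5729,-.0836])
def angle(d,z,r0,r1,a0,a1,C=C,thr=None,prof=False):
    # centre angle of the bright stripe at height z, per radius, sampled polar
    A=np.arange(a0,a1,.005); out=[]
    for r in np.arange(r0,r1,.002):
        uv=np.float32([proj(d,[C[0]+r*np.cos(a),C[1]+r*np.sin(a),z]) for a in A])
        g=cv2.remap(d['image'].min(2).astype(np.float32),uv[:,0].reshape(1,-1),uv[:,1].reshape(1,-1),cv2.INTER_CUBIC)[0]
        w=np.clip(g-(g.min()+g.max())/2,0,None); out.append((r,(w*A).sum()/w.sum(),g.max(),(g>(g.min()+g.max())/2).sum()*.005*r*1e3))
    return np.array(out)
E
python3 - <<'E'
from h import *
np.set_printoptions(suppress=True,precision=3)
o=observe();print(o['joints'],o['clock'])
t=grab('top');s=grab('side')
print('arm top\n',angle(t,.050,.068,.10,1.1,1.5)[::2]); print('tab top\n',angle(t,.0425,.066,.084,1.75,2.3))
print('tab side\n',angle(s,.0425,.066,.084,1.75,2.3)); print('arm side\n',angle(s,.050,.068,.10,1.1,1.5)[::2])
v=onz(s,290,258.5,.055)[:2]-C; print('iris',np.hypot(*v),np.arctan2(v[1],v[0]))
E
```

```text
[ 1.014  0.202 -0.56   2.063  0.135  0.909  0.189] 6.9
arm top
 [[  0.068   1.318 276.548   7.48 ]
 [  0.072   1.325 282.479   8.28 ]
 [  0.076   1.33  262.924   7.22 ]
 [  0.08    1.264 270.954  24.8  ]
 [  0.084   1.341 275.326   7.56 ]
 [  0.088   1.33  281.228   6.16 ]
 [  0.092   1.338 287.648   6.9  ]
 [  0.096   1.334 269.588   7.68 ]]
tab top
 [[  0.066   1.999 260.612  17.16 ]
 [  0.068   1.992 270.21   17.34 ]
 [  0.07    1.999 265.657  15.4  ]
 [  0.072   1.997 259.529  14.76 ]
 [  0.074   2.001 275.781  15.54 ]
 [  0.076   1.991 277.009  14.82 ]
 [  0.078   1.995 268.683  13.26 ]
 [  0.08    1.993 273.326  11.2  ]
 [  0.082   1.911 265.667  23.37 ]]
tab side
 [[  0.066   1.927 257.121  25.08 ]
 [  0.068   1.942 250.757  25.5  ]
 [  0.07    1.988 254.64   19.95 ]
 [  0.072   1.995 259.349  16.92 ]
 [  0.074   1.99  260.468  16.28 ]
 [  0.076   1.986 259.232  15.2  ]
 [  0.078   1.984 261.404  12.87 ]
 [  0.08    1.979 226.107  11.2  ]
 [  0.082   1.968 171.031   9.84 ]]
arm side
 [[  0.068   1.305 259.87    9.18 ]
 [  0.072   1.309 259.073   9.72 ]
 [  0.076   1.311 260.156   9.5  ]
 [  0.08    1.311 260.37    8.8  ]
 [  0.084   1.31  259.643   8.82 ]
 [  0.088   1.31  258.8     8.8  ]
 [  0.092   1.313 256.378   9.2  ]
 [  0.096   1.316 259.412   8.16 ]]
iris 0.10526288690161346 -1.810965872445641
```

The tab is at about 1.99 rad and the arm at about 1.32 rad, so the lever has about 0.67 rad to go. I'll move to a point behind the polarizer pin.

Call:
drive_tool --pt "1 10 9 0 0" --pt "1 21.5 18.7 0 0" --pt "1 21.5 18.7 0 0" --pt "1 21.5 18.7 0 0" --pt "1 21.5 18.7 0 0" --pt "1 21.5 18.7 0 0" --pt "1 21.5 18.7 0 0" --pt "1 21.5 18.7 0 -0.02" --pt "1 21.5 18.7 0 -0.02" --pt "1 21.5 18.7 0 0" --pt "1 21.5 18.7 0 0" --pt "1 21.5 18.7 0 0" --pt "1 21.5 18.7 0 0" --pt "1 21.5 18.7 0 0" --pt "1 20.5 18 0 0" --pt "1 0 0 0 0" --pt "1 0 0 0 0"

```text
clock: 8.42
position: [0.6445, 0.0183, 0.1828]
ee_rot: [-2.458, -1.954, -0.001]
force: [-0.2, -0.1, -1.2]
width: 0.004
gripper_force: 0.0
```

Call:
drive_tool --pt "1 -2 -8 -15 0" --pt "1 0 0 -30 0" --pt "1 0 0 -30 0" --pt "1 0 0 -25 0" --pt "1 0 0 -15 0" --pt "1 0 0 -9 0" --pt "1 0 0 0 0" --pt "1 0 0 0 0"

```text
clock: 9.08
position: [0.6418, 0.0067, 0.06]
ee_rot: [-2.464, -1.949, 0.0]
force: [1.5, -0.6, 0.4]
width: 0.006
gripper_force: 0.0
```

```bash
python3 - <<'E'
from h import *
o=observe();print(o['position'],o['joints'].round(2),o['force'])
for th in list(np.arange(1.325,1.96,.1))+[1.95,1.97,1.99]:
    r=np.array([np.cos(th),np.sin(th)]);ta=np.array([-r[1],r[0]])
    p=C+.108*r-.023*ta; print(th.round(3),(p*1e3).round(1))
E
```

```text
[0.64179611 0.00674504 0.059962  ] [ 0.24  0.69 -0.52  1.66  0.42  0.9  -0.68] [ 1.4632532  -0.58553484  0.41098199]
1.325 [621.5  15.6]
1.425 [611.3  19.9]
1.525 [600.8  23.2]
1.625 [590.   25.5]
1.725 [579.   26.7]
1.825 [568.   26.7]
1.925 [557.   25.7]Traceback (most recent call last):
  File "<stdin>", line 5, in <module>
AttributeError: 'float' object has no attribute 'round'
```

Call:
drive_tool --pt "1 -4 1.8 0 0" --pt "1 -4 1.8 0 0" --pt "1 -4 1.8 0 0" --pt "1 -4 1.8 0 0" --pt "1 -4.3 1.7 0 0.03" --pt "1 -5.1 2.1 0 0.05" --pt "1 -5.1 2.1 0 0.05" --pt "1 -5.2 1.7 0 0.05" --pt "1 -5.3 1.6 0 0.05" --pt "1 -5.4 1.2 0 0.05" --pt "1 -5.4 1.1 0 0.05" --pt "1 -5.5 0.6 0 0.05" --pt "1 -5.5 0.6 0 0.05" --pt "1 -5.5 0 0 0.05" --pt "1 -5.5 0 0 0.05" --pt "1 0 0 0 0"

```text
clock: 10.42
position: [0.5672, 0.0266, 0.0599]
ee_rot: [1.862, 2.53, -0.0]
force: [0.0, 0.3, -0.5]
width: 0.006
gripper_force: 0.0
```

```bash
python3 look.py d6.png; python3 - <<'E'
from h import *
o=observe();v=o['position'][:2]-C;print(o['position'],o['force'],'pin est',np.arctan2(v[1],v[0])+np.arcsin(.023/np.hypot(*v)),np.sqrt(v@v-.023**2))
for th in (1.9,1.95,1.99):
    r=np.array([np.cos(th),np.sin(th)]);ta=np.array([-r[1],r[0]])
    p=C+.108*r-.023*ta; print(th,(p*1e3).round(1))
np.set_printoptions(suppress=True,precision=3)
print(angle(grab('side'),.050,.068,.10,1.6,1.97)[::2])
E
```

```text
[0.56787458 0.02664492 0.05984094] [-0.3132185  -1.18629124 -0.06002786] pin est 1.8262979049609323 0.10793607580585966
1.9 [559.7  26. ]
1.95 [554.3  25.2]
1.99 [549.9  24.4]
[[  0.068   1.814 240.128   8.5  ]
 [  0.072   1.816 241.425   8.64 ]
 [  0.076   1.816 244.116   8.36 ]
 [  0.08    1.808 215.987   8.4  ]
 [  0.084   1.813 147.572  10.08 ]
 [  0.088   1.821 139.002   9.68 ]
 [  0.092   1.824 138.098   9.66 ]
 [  0.096   1.828 135.775  10.56 ]]
```

View pics/d6.png

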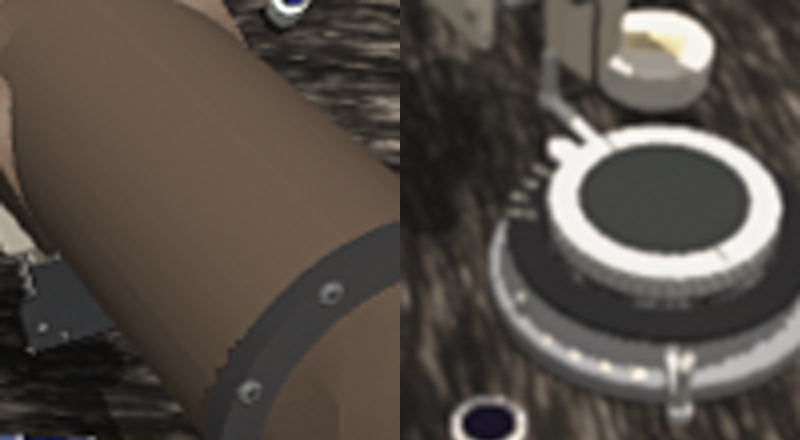

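The arm reads about 1.815 rad in the side view and about 1.826 rad from the tool, and the iris still sits by its last dot. I'll push on to just short of the tab.

Call:
drive_tool --pt "1 -4 -0.3 0 0.04" --pt "1 -4 -0.4 0 0.04" --pt "1 -4 -0.6 0 0.04" --pt "1 -1 -0.1 0 0" --pt "1 0 0 0 0"

```text
clock: 10.98
position: [0.5552, 0.0253, 0.0597]
ee_rot: [1.715, 2.632, 0.0]
force: [0.6, -0.7, -0.1]
width: 0.007
gripper_force: 0.1
```

```bash
cat > m.py <<'E'
from h import *
np.set_printoptions(suppress=True,precision=3)
o=observe();v=o['position'][:2]-C;print(o['position'],o['force'],'pin est',np.arctan2(v[1],v[0])+np.arcsin(.023/np.hypot(*v)))
s=grab('side'); print(angle(s,.050,.086,.102,1.75,2.2))
E
python3 m.py
```

```text
[0.555 0.025 0.06 ] [ 0.645 -0.694 -0.115] pin est 1.941880301406197
[[  0.086   1.925 156.595   9.46 ]
 [  0.088   1.932 142.93    9.68 ]
 [  0.09    1.933 140.25    9.45 ]
 [  0.092   1.934 138.932   9.66 ]
 [  0.094   1.935 137.258   9.87 ]
 [  0.096   1.937 136.342  10.08 ]
 [  0.098   1.939 134.507  11.76 ]
 [  0.1     1.943 129.764  13.5  ]]
```

Call:
drive_tool --pt "1 -2.2 -0.3 0 0.02" --pt "1 -2.2 -0.4 0 0.02" --pt "1 0 0 0 0" --pt "1 3 0.5 0 0" --pt "1 8 1 0 0" --pt "1 10 0 0 0" --pt "1 0 0 20 0" --pt "1 0 0 30 0" --pt "1 0 0 30 0" --pt "1 0 25 25 0" --pt "1 0 35 0 0" --pt "1 0 35 0 0" --pt "1 0 35 0 0" --pt "1 0 35 0 0" --pt "1 0 35 0 0" --pt "1 0 35 0 0" --pt "1 0 0 0 0"

```text
clock: 12.45
position: [0.5698, 0.2707, 0.1654]
ee_rot: [-1.646, -2.671, -0.009]
force: [-1.8, 0.8, -0.2]
width: 0.004
gripper_force: 0.0
```

```bash
python3 look.py d7.png; python3 - <<'E'
from h import *
np.set_printoptions(suppress=True,precision=3)
o=observe();print(o['position'])
s=grab('side');t=grab('top')
for d in(s,t):
  print('arm',angle(d,.050,.086,.102,1.75,2.2)); print('inner',angle(d,.050,.066,.082,1.8,2.2)[::2])
E
```

```text
[0.571 0.264 0.165]
arm [[  0.086   1.973 246.908   9.03 ]
 [  0.088   1.971 242.194   9.68 ]
 [  0.09    1.971 246.65    9.   ]
 [  0.092   1.972 238.189   9.66 ]
 [  0.094   1.973 242.129   9.4  ]
 [  0.096   1.974 239.707   9.6  ]
 [  0.098   1.974 235.185  10.29 ]
 [  0.1     1.972 223.291  10.   ]]
inner [[  0.066   2.051 235.765  17.16 ]
 [  0.07    2.011 236.911  15.4  ]
 [  0.074   1.97  243.751   9.25 ]
 [  0.078   1.969 239.529   9.36 ]]
arm [[  0.086   2.021 258.472  11.61 ]
 [  0.088   1.983 292.534   7.48 ]
 [  0.09    1.975 279.567   7.2  ]
 [  0.092   1.975 268.985   7.36 ]
 [  0.094   1.98  269.928   7.99 ]
 [  0.096   1.979 284.736   6.72 ]
 [  0.098   1.975 279.033   6.37 ]
 [  0.1     1.983 270.152   6.5  ]]
inner [[  0.066   2.    260.525  13.86 ]
 [  0.07    2.016 272.262  14.7  ]
 [  0.074   2.014 270.469  14.8  ]
 [  0.078   2.004 265.545  13.65 ]]
```

View pics/d7.png

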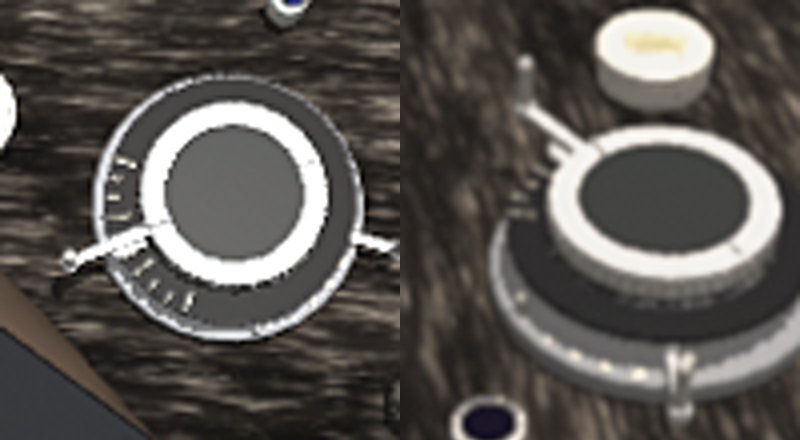

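The arm is over the tab but 0.015–0.018 rad short in both views (arm about 1.977/1.972, tab about 1.995/1.987), which is about 1.7 mm at the pin. I'll go back and nudge it.

Call:
drive_tool --pt "1 0 -35 0 0" --pt "1 0 -35 0 0" --pt "1 0 -35 0 0" --pt "1 0 -35 0 0" --pt "1 0 -35 0 0" --pt "1 0 -35 0 0" --pt "1 0 -25 0 0" --pt "1 0 0 0 0" --pt "1 0 0 -30 0" --pt "1 0 0 -30 0" --pt "1 0 0 -30 0" --pt "1 0 0 -15 0" --pt "1 0 0 0 0" --pt "1 -6 -0.5 0 0" --pt "1 -6 -0.5 0 0" --pt "1 -4 -0.5 0 0" --pt "1 0 0 0 0" --pt "1 0 0 0 0"

```text
clock: 14.15
position: [0.5559, 0.0244, 0.0607]
ee_rot: [1.659, 2.666, 0.001]
force: [-0.7, 0.5, 0.6]
width: 0.005
gripper_force: 0.0
```

Call:
drive_tool --pt "1 -2.5 -0.1 0 0" --pt "1 -2 -0.1 0 0" --pt "1 -1.3 0 0 0" --pt "1 -0.6 0 0 0" --pt "1 -0.6 -0.1 0 0" --pt "1 0 0 0 0"

```text
clock: 14.65
position: [0.5488, 0.0243, 0.0597]
ee_rot: [1.659, 2.667, 0.0]
force: [1.5, -0.8, 2.0]
width: 0.01
gripper_force: 0.6
```

```bash
python3 m.py
```

```text
[0.549 0.024 0.06 ] [ 1.468 -0.84   2.043] pin est 1.9999686373441439
[[  0.086   1.984 162.939   9.03 ]
 [  0.088   1.989 143.996   9.24 ]
 [  0.09    1.991 138.161   9.9  ]
 [  0.092   1.993 136.625  10.12 ]
 [  0.094   1.994 136.991  10.34 ]
 [  0.096   1.995 136.647  11.04 ]
 [  0.098   1.995 133.437  12.74 ]
 [  0.1     1.998 127.439  14.5  ]]
```

Call:
drive_tool --pt "1 3 0.8 0 0" --pt "1 8 1 0 0" --pt "1 10 0 0 0" --pt "1 0 0 20 0" --pt "1 0 0 30 0" --pt "1 0 0 30 0" --pt "1 0 25 25 0" --pt "1 0 35 0 0" --pt "1 0 35 0 0" --pt "1 0 35 0 0" --pt "1 0 35 0 0" --pt "1 0 35 0 0" --pt "1 0 35 0 0" --pt "1 0 0 0 0" --pt "1 0 0 0 0"

```text
clock: 15.95
position: [0.5691, 0.2645, 0.1646]
ee_rot: [-1.653, -2.67, -0.002]
force: [-0.6, -0.8, -0.4]
width: 0.006
gripper_force: 0.0
```

```bash
python3 look.py d8.png; python3 - <<'E'
from chk import *
np.set_printoptions(suppress=True,precision=3)
s=grab('side');t=grab('top')
for d,n in((s,'side'),(t,'top')):
  print(n,'arm',angle(d,.050,.088,.102,1.75,2.2)[:,:2].T)
  # tab beyond both edges of the arm: brightness profile at r=.070
  for r in(.072,.076):
    A=np.arange(1.84,2.16,.02); print([int(cv2.getRectSubPix(d['image'].astype(np.float32),(1,1),proj(d,[C[0]+r*np.cos(a),C[1]+r*np.sin(a),.0415])).min()) for a in A])
o=cv2.imread('pics/top0.png')[:,:,::-1]
for im in (o,t['image']): (x,y),r,_=ctr(im); print(x/4,y/4)
f=lambda i,b: np.float32(i[b[1]:b[3],b[0]:b[2]].mean(2))
for n,b in (('eye',(336,236,360,260)),('cap',(350,222,372,242)),('tin',(218,160,246,194)),('vial',(303,140,321,160))):
    print(n,cv2.phaseCorrelate(f(o,b),f(t['image'],b),cv2.createHanningWindow((b[2]-b[0],b[3]-b[1]),cv2.CV_32F))[0])
E
```

```text
side arm [[0.088 0.09  0.092 0.094 0.096 0.098 0.1  ]
 [1.986 1.987 1.988 1.989 1.987 1.984 1.979]]
[177, 211, 228, 225, 204, 172, 147, 158, 189, 211, 225, 212, 178, 132, 91, 63, 45]
[168, 212, 232, 234, 216, 178, 151, 148, 172, 196, 193, 165, 121, 78, 57, 45, 46]
top arm [[0.088 0.09  0.092 0.094 0.096 0.098 0.1  ]
 [1.99  1.993 1.995 1.988 1.991 1.993 1.992]]
[66, 65, 117, 183, 224, 255, 255, 255, 255, 254, 253, 247, 218, 149, 77, 59, 67]
[62, 75, 113, 185, 254, 254, 255, 255, 244, 226, 236, 254, 187, 129, 92, 66, 73]
30.378067016601562 33.364891052246094
30.334901809692383 33.38847732543945
eye (-0.032264667861488405, -0.003320836960970297)
cap (0.009342048566287176, 0.004361895847088348)
tin (0.020536579744383943, -0.00216277468155468)
vial (0.04083206017971186, 0.1157397448778994)
```

The arm now reads 1.992 in the top view (tab 1.995) and 1.987 in the side view (tab 1.987). The lamp and bystanders haven't moved, so I'm handing it in.

```bash
python3 -c "
from cell import arm; print(arm.sign_off())"
```

```text
the job is handed in; nothing more can be done
None
```

The job is handed in: the iris lever is at its stop, and the polarizer arm is centred over the index tab to within about 0.003 rad; pressing the iris stop briefly reached about 12 N (over the 5 N slip figure), but the lamp and bystanders showed no measurable shift.

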